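# Load the test cell and shut its sliding guard

### The job

Set the blue-grey coil standard down upright in the middle of the round black pad in the open well of the test cell, without dropping it. Then slide the cell's clear guard door along its track by the red handle until it is fully shut over the coil, and let go.

Things in the scene. Friction and masses are not known exactly. Their poses are not given: they have to be found in the camera images.
- coil_standard: The loose thing to load: a squat round blue-grey coil standard with two short brass pins standing up on its top. Body diameter 50 mm, 32 mm high; 46 mm high over the pins, which stand 10 mm either side of the middle. 0.1 to 0.2 kg. Origin: centre of its underside, z up; it starts upright on the bench.
- pad (a point): Centre of the top of the round black pad (90 mm across) on the floor of the test cell's well. Cell: fixed grey box, 340 (y) x 160 mm, turned up to 10 degrees. Axes are the cell's: z up, x away from the robot, y along the track. Well 160 (y) x 140 mm inside, centred on the pad; walls end 52, side tracks 62 mm above the pad, a yellow switch outside the -y wall 68 mm. Closed housing at the +y side.
- guard_door (a joint): Clear sliding window, 170 (y) x 147 mm, aluminium frame, on top of the cell. 0 m = fully shut at its stop, over the well; grows to 0.170 = fully open, along the cell's +y, parked over the housing. Starts at 0.158 to 0.170, leaving at least 153 mm of the well open. About 2 N moves it; it stays where left. Its upper face is 58 mm above the pad; it passes 8 mm over a loaded coil's pins.
- guard_handle (a point): Centre of the top of the red handle, an upright block in the middle of the door: 50 mm along the cell's x, 14 mm thick along its y (the sliding direction), its top 36 mm above the window. Axes as those of pad. With the door shut it is 94 mm straight above the pad's centre.

How it is judged:
On the way:
1. the coil stands upright on the pad, let go, while the guard door is still open (horizontal distance between coil_standard and pad below 0.02 m and z of coil_standard in the frame of pad below 0.006 m and angle between coil_standard's own z axis and vertical below 0.17 rad and contact force between the fingers and coil_standard below 0.1 N and value of joint guard_door above 0.1 m), for 0.2 s.
At the end, for the whole second after the job is handed in: The guard door is shut to within 10 mm of its stop and at rest; the coil standard stands still and upright (within 10 degrees) on the pad, its centre within 20 mm of the pad's (value of joint guard_door below 0.01 m and horizontal distance between coil_standard and pad below 0.02 m and z of coil_standard in the frame of pad below 0.006 m and angle between coil_standard's own z axis and vertical below 0.17 rad and linear speed of coil_standard below 0.02 m/s and velocity of joint guard_door between -0.01 and 0.01 m/s); the robot touches nothing.
It fails at once if the coil standard is dropped or thrown: it moves faster than 0.6 m/s while the fingers do not hold it (a fall of about 18 mm) (linear speed of coil_standard above 0.6 m/s and contact force between the fingers and coil_standard below 0.05 N).
It also fails if it takes over 58 s, if anything falls off the work surface, if the arm or the gripper's body presses on something with over 40 N, if the wrist force passes 120 N, or if a joint passes its speed limit or range.

### The arm

A 6-joint arm with a two-finger parallel gripper is mounted at the origin on a cart in front of the work surface, level with it; the furniture and walls round the work are solid. World frame = base frame: x ahead of the robot, y to its left, z up, the work surface at z = 0. Lengths are in m, angles in rad, forces in N, time in s.
With the tool pointing down it reaches from about 0.35 to 0.775 m from the base axis. Payload 5.5 kg.
Tool frame: the origin (TCP) lies on the centre line of the jaws, within the pads' length; the fingertips stand 11 mm ahead of it and the grasp point (between the pads) lies 8 mm behind it (env.tip_extent is the distance from the TCP to the fingertips, in m); z points along the fingers, y is the line along which they close (so a half turn about z gives the same grasp; the last joint's range is limited). The gripper opens to 85 mm and grips with 20 to 120 N. Pads are 22 mm wide; open, the fingers measure 114 mm over their backs; the gripper's body (76 mm by 85 mm) begins 54 mm behind the grasp point. The pads swing forward as they close: fully open they stand 13 mm farther back than shut.
Start: joints at [1.167, 0.313, 0.046, 1.304, 0, 1.431], TCP at [0.15, 0.555, 0.242] pointing down, gripper open.
Joint ranges: [-2.76, 2.76], [-0.86, 1.69], [-1.03, 1.26], [-2.2, 2.34], [-1.47, 1.5], [-3.14, 3.14]. Speed limits (rad/s): [2.57, 2.57, 3.14, 3.14, 3.14, 3.14].

### API

Orientations are given as a unit quaternion [w, x, y, z].
In Python, from workcell import env gives the robot as it stands.
- The arm moves only by the shell command python3 -m jog 'ROWS' [FORCE]. ROWS is JSON, a list of rows, each a list of 5 numbers: the gripper's target within -1 to 1 (shut at 1, half-way at 0, fully open at -1), then the shift along the tool's x, y, z in m, then the turn about the tool's z in degrees. In form: [[fingers, tx, ty, tz, turn], ...]. A call has 1 to 5 rows; each row shifts and turns the commanded pose from where the row before left it, along the tool's axes as they then stand; what a row does not reach is not made up. A row lasts 1/12 s, in which the tool goes at most 41.7 mm and 7.16 degrees, less where a joint would pass 70% of its speed; a pose out of reach is approached as far as the arm can. A call is refused whole if a number of a shift passes 0.0417 or a number of a turn 7.16, either way. A call with a gripper value outside its range is refused whole. The fingers move at their own pace and stop on an object; FORCE is the grip in N (left out, the last holds). Time passes only in rows, so rows that do not move let the fingers close. It gives the time, the measured TCP pose, the force, the opening and the grip force at its end, in the units of the state.
- env.get_state(): the state, without advancing time (a new reading comes with each control period).
- env.read_camera(name): name is "scene" or "top"; returns a dict with "img" (480x640x3 uint8, red, green, blue), "fov_y" (degrees; the focal length in pixels is half the picture's height over the tangent of half this angle, whatever the lens; pixels are square), "cx", "cy" (the principal point, pixels), "D" ([k1, k2, p1, p2, k3] as OpenCV has them; the pictures are not rectified), "T" (4x4, takes a point from camera to world coordinates). Camera axes: x right, y up, looking along -z (the intrinsics and any distortion apply to the point x, -y, -z); pixel columns grow to the right and rows downward; lengths in m; the calibration is good to about 2 mm. A picture is of the moment at which its call begins. There is no depth.
- env.hand_in(): hands the job in; it is judged then, once.
The state is a dict: "clock": time; "joint_pos": joint angles; "qvel": joint speeds; "tau": joint torques, N m; "tcp_pos": TCP position; "orientation": TCP orientation; "wrist_force": force on the tool from outside, world axes, zero at the start; "ft_torque": the same for the moment, N m; "finger_gap": finger opening in m; "grip_force": force on a finger pad.
Only numpy, scipy, OpenCV 4.12 (cv2) and the standard library are available. Lean on these libraries where they do the work, as an engineer would, in place of code of your own. Each camera call takes 0.05 s, during which the arm holds its last target. There are 200 camera calls.

## Working session

There is one attempt and no reset: what is moved stays moved. The work goes in short steps, Python scripts to look and compute and a shell command to move; the robot and the scene stay as the last step left them, time stands still between calls to the robot, and variables do not carry over. Pictures are saved under pics/ and viewed, at most 10 in all, crops included, and the job is handed in when it is done.

```bash
ls; mkdir -p pics; cat > h.py <<'E'
import numpy as np, cv2
from workcell import env
def cam(n):
    c=env.read_camera(n); f=240/np.tan(np.radians(c['fov_y'])/2)
    c['K']=np.array([[f,0,c['cx']],[0,f,c['cy']],[0,0,1.]]); c['D']=np.array(c['D'],float); c['T']=np.array(c['T']); return c
def ray(c,uv):
    p=cv2.undistortPoints(np.array(uv,float).reshape(-1,1,2),c['K'],c['D']).reshape(-1,2)
    d=np.c_[p[:,0],-p[:,1],-np.ones(len(p))]@c['T'][:3,:3].T
    return c['T'][:3,3],d
def onz(c,uv,z):
    o,d=ray(c,uv); return o+d*((z-o[2])/d[:,2])[:,None]
def proj(c,P):
    q=(np.atleast_2d(P)-c['T'][:3,3])@c['T'][:3,:3]
    return cv2.projectPoints(q*[1,-1,-1],np.zeros(3),np.zeros(3),c['K'],c['D'])[0].reshape(-1,2)
def save(c,n): cv2.imwrite('pics/'+n,c['img'][:,:,::-1])
E
python3 - <<'E'
from h import *
for n in('scene','top'):
    c=cam(n); save(c,n+'0.png'); print(n,c['T'].round(3).tolist(),c['fov_y'])
print(env.get_state())
E
```

```text
pics
scene [[0.735, 0.331, -0.592, -0.116], [-0.678, 0.332, -0.656, -0.567], [-0.02, 0.884, 0.468, 0.531], [0.0, 0.0, 0.0, 1.0]] 47.626413449678225
top [[-0.026, 0.981, -0.192, 0.312], [-0.999, -0.021, 0.031, 0.079], [0.027, 0.193, 0.981, 0.906], [0.0, 0.0, 0.0, 1.0]] 56.23757808041802
{'clock': 0.1, 'joint_pos': array([ 1.16741998e+00,  3.13932527e-01,  4.50870237e-02,  1.30360914e+00,
       -7.91511896e-06,  1.43117583e+00]), 'qvel': array([-0.00131284, -0.00124118,  0.00386283,  0.00140268, -0.00082301,
       -0.0003959 ]), 'tau': array([ 1.84334465e-03, -4.81726277e+01,  2.99244654e+01,  1.27304738e-02,
       -1.83504580e-04, -5.85214011e-08]), 'tcp_pos': array([0.14975419, 0.55469652, 0.24149165]), 'orientation': array([-2.18547446e-04,  1.31495942e-01,  9.91316362e-01, -7.99848691e-04]), 'wrist_force': array([-1.00132936, -0.40223063, -0.60356533]), 'ft_torque': array([ 0.00327086, -0.00260213,  0.00336928]), 'grip_force': 0.0, 'finger_gap': 0.08544727785107842}
```

View pics/scene0.png

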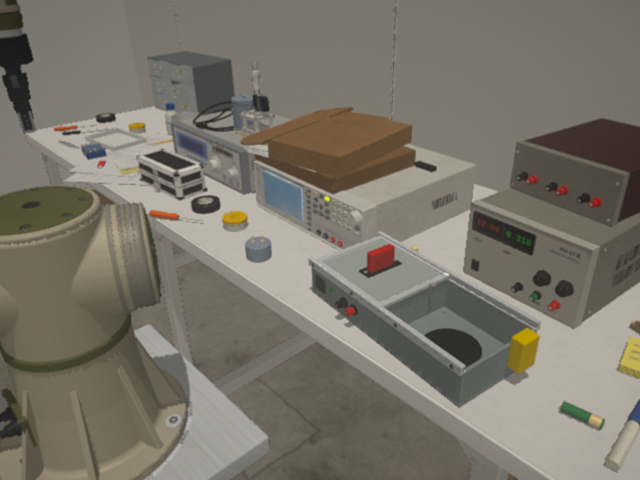

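View pics/top0.png

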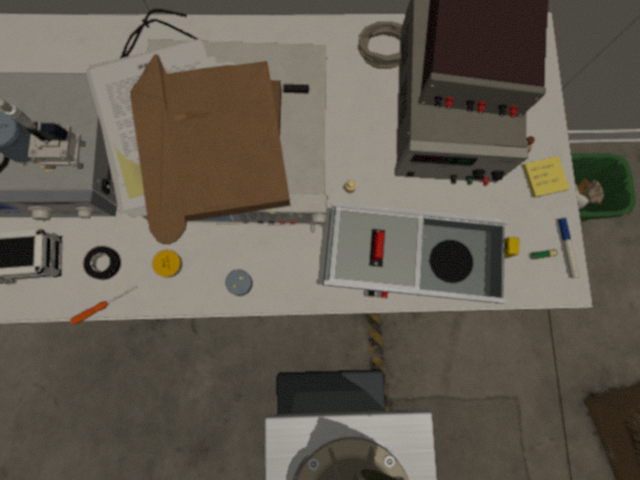

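The top view shows the coil at (238,282), the pad at (451,261) and the handle at (377,247). In the scene view they are at about (258,248), (453,347) and (381,258).

```bash
cat >> h.py <<'E'
def blob(m,near,r):
    n,l,s,ce=cv2.connectedComponentsWithStats(m.astype(np.uint8))
    k=[i for i in range(1,n) if s[i,4]>8 and np.hypot(*(ce[i]-near))<r]
    i=max(k,key=lambda i:s[i,4]); return l==i,ce[i],s[i]
def tri(c1,u1,c2,u2):
    (o1,d1),(o2,d2)=ray(c1,u1),ray(c2,u2)
    d1=d1[0]/np.linalg.norm(d1);d2=d2[0]/np.linalg.norm(d2)
    t=np.linalg.lstsq(np.c_[d1,-d2],o2-o1,rcond=None)[0]
    a,b=o1+t[0]*d1,o2+t[1]*d2; return (a+b)/2,np.linalg.norm(a-b)
E
python3 - <<'E'
from h import *
t=cam('top');s=cam('scene')
def masks(c):
    im=c['img'].astype(int);h=cv2.cvtColor(c['img'],cv2.COLOR_RGB2HSV).astype(int)
    return dict(black=im.max(2)<45, red=((h[...,0]<8)|(h[...,0]>172))&(h[...,1]>150)&(h[...,2]>90), blue=(h[...,0]>95)&(h[...,0]<125)&(h[...,1]>45)&(h[...,2]>50))
mt,ms=masks(t),masks(s)
def ell(m):
    c=max(cv2.findContours(m.astype(np.uint8),0,1)[0],key=len); return cv2.fitEllipse(cv2.convexHull(c))
for n,k,a,b,r in (('pad','black',(451,261),(453,347),20),('handle','red',(377,247),(381,258),15),('coil','blue',(238,282),(258,248),15)):
    A,ca,sa=blob(mt[k],a,r);B,cb,sb=blob(ms[k],b,r)
    ea,eb=ell(A),ell(B)
    print(n,ca.round(1),sa,cb.round(1),sb,'\n',np.round(ea[0],1),np.round(ea[1],1),np.round(eb[0],1),np.round(eb[1],1),tri(t,ea[0],s,eb[0]))
    if n=='coil': # silhouette
        print('onz32',onz(t,[ea[0]],.032),'onz16',onz(t,[ea[0]],.016), onz(s,[eb[0]],.018))
    if n=='pad': print([onz(t,[ea[0]],z)[0].round(4) for z in (0,.01,.02)],onz(s,[eb[0]],.01))
# crops
k=cv2.resize(t['img'][180:330,200:540],None,fx=2.3,fy=2.3,interpolation=2);k2=cv2.resize(s['img'][220:400,230:550],None,fx=2.4,fy=2.4,interpolation=2)
cv2.imwrite('pics/tc.png',k[:,:,::-1]);cv2.imwrite('pics/sc.png',k2[:,:,::-1])
E
```

```text
pad [450.8 261. ] [ 430  241   43   41 1388] [444.9 348.2] [442 346   7   6   9] 
 [450.8 261. ] [40.7 43.2] [445.2 348.6] [1.4 9.6] (array([ 0.43626191, -0.21675581,  0.00566652]), np.float64(0.00820580090152728))
[array([ 0.4401, -0.2217,  0.    ]), array([ 0.4387, -0.2183,  0.01  ]), array([ 0.4373, -0.215 ,  0.02  ])] [[ 0.42751361 -0.21790068  0.01      ]]
handle [379.2 244.4] [375 231   9  27 189] [380.1 257.7] [367 245  27  27 522] 
 [379.1 245.3] [ 8.3 31.7] [380.3 257.7] [21.2 38.7] (array([ 0.4594186 , -0.06059193,  0.08537124]), np.float64(0.0026937213234226693))Traceback (most recent call last):
  File "<stdin>", line 10, in <module>
  File "h.py", line 19, in blob
    i=max(k,key=lambda i:s[i,4]); return l==i,ce[i],s[i]
ValueError: max() iterable argument is empty
```

```bash
python3 - <<'E'
from h import *
t=cam('top');s=cam('scene')
for c,p in((t,(238,284)),(s,(258,255)),(t,(260,284)),(s,(275,265)),(s,(245,262)),(s,(455,347)),(s,(430,325)),(s,(465,370))):
    h=cv2.cvtColor(c['img'],cv2.COLOR_RGB2HSV);print(p,h[p[1],p[0]],c['img'][p[1],p[0]])
k=cv2.resize(t['img'][180:330,200:540],None,fx=2.3,fy=2.3,interpolation=2);k2=cv2.resize(s['img'][220:400,230:550],None,fx=2.4,fy=2.4,interpolation=2)
cv2.imwrite('pics/tc.png',k[:,:,::-1]);cv2.imwrite('pics/sc.png',k2[:,:,::-1])
E
```

```text
(238, 284) [100  15  99] [93 97 99]
(258, 255) [ 98  19 110] [102 108 110]
(260, 284) [ 15  30 151] [151 142 133]
(275, 265) [ 18  20 187] [187 181 172]
(245, 262) [ 17  24 189] [189 181 171]
(455, 347) [38 22 47] [46 47 43]
(430, 325) [ 60  11 118] [113 118 113]
(465, 370) [ 45   7 143] [141 143 139]
```

View pics/tc.png

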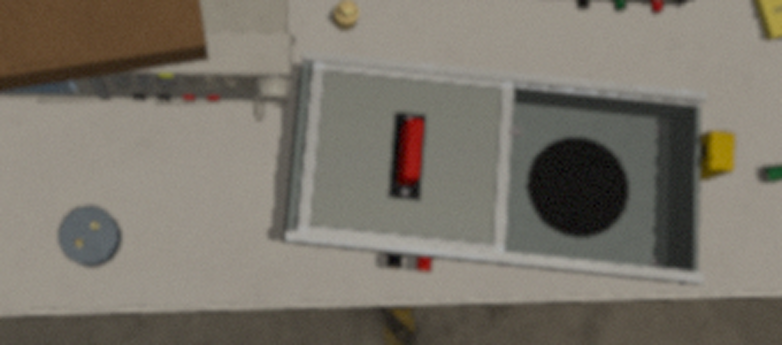

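View pics/sc.png

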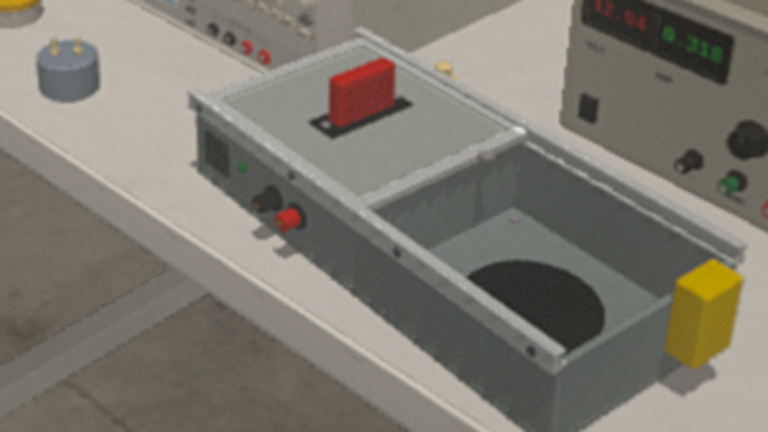

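The crops show the coil at top pixel (239,282) with its pins diagonal, and the well is clear. The track edges run from about (335,208) to (504,223) and from (326,283) to (503,300) in the full top image.

```bash
python3 - <<'E'
from h import *
t=cam('top');s=cam('scene')
def coil(c,a):
    im=c['img'].astype(int); m=(im[...,2]-im[...,0]>=3)
    m=cv2.morphologyEx(m.astype(np.uint8),cv2.MORPH_CLOSE,np.ones((5,5)))
    A,ce,st=blob(m,a,15); q=cv2.convexHull(cv2.findContours(A.astype(np.uint8),0,1)[0][0]); M=cv2.moments(q)
    return (M['m10']/M['m00'],M['m01']/M['m00']),st
a,sa=coil(t,(238,282));b,sb=coil(s,(258,249))
print(a,sa,b,sb); print(onz(t,[a],.02),onz(s,[b],.018),tri(t,a,s,b))
pz=.009
im=t['img']; m=im.max(2)<45; A,ce,_=blob(m,(451,261),15)
q=np.argwhere(A)[:,::-1]
P=onz(t,q,pz); print('pad',P.mean(0),'ext',np.ptp(P[:,0]),np.ptp(P[:,1]), 'area diam',np.sqrt(4/np.pi*len(q)*0+1)*0)
m=(s['img'].max(2)<62); A,ce,st=blob(m,(453,347),20); q=np.argwhere(A)[:,::-1];print('scene pad',st)
for z in(0,.01): 
  P=onz(s,q,z);print(z,'x',P[:,0].min(),P[:,0].max(),'y',P[:,1].min(),P[:,1].max())
  P=onz(t,np.argwhere(blob(im.max(2)<45,(451,261),15)[0])[:,::-1],z);print('  top x',P[:,0].min(),P[:,0].max(),'y',P[:,1].min(),P[:,1].max())
for p in([(335,208),(504,223)],[(326,283),(503,300)]):
  E=onz(t,p,.071);d=E[0]-E[1];print('track',E.round(3).tolist(),'angle deg',np.degrees(np.arctan2(-d[0],d[1])))
h=cv2.cvtColor(t['img'],cv2.COLOR_RGB2HSV).astype(int);m=((h[...,0]<8)|(h[...,0]>172))&(h[...,1]>130)&(h[...,2]>70)
A,ce,st=blob(m,(378,246),12);r=cv2.minAreaRect(np.argwhere(A)[:,::-1].astype(np.float32));print(r);B=onz(t,cv2.boxPoints(r),.1);print(B.round(4).tolist(),onz(t,[r[0]],.095))
E
```

```text
(238.43212508884147, 282.12579957356076) [226 270  26  25 488] (258.03802032120615, 248.98623402163224) [246 237  25  25 529]
[[0.40479307 0.20850098 0.02      ]] [[0.40182591 0.20494315 0.018     ]] (array([0.40510988, 0.20937913, 0.01495675]), np.float64(0.0005080557317992973))
pad [ 0.43902398 -0.21866453  0.009     ] ext 0.08239679776006004 0.08567902482724479 area diam 0.0
scene pad [ 425  329   57   37 1148]
0 x 0.42983460527161066 0.4903257277505362 y -0.257748471026052 -0.17000052643923513
  top x 0.3988269141724565 0.4820508051662242 y -0.265064749668928 -0.17852568484459932
0.01 x 0.41955807564241077 0.4789109354266372 y -0.26356461323805597 -0.17746782352763418
  top x 0.3978682911999859 0.4801731897118562 y -0.2612654887163104 -0.17568202388874163
track [[0.538, 0.017, 0.071], [0.501, -0.307, 0.071]] angle deg -6.382202371958449
track [[0.394, 0.039, 0.071], [0.355, -0.289, 0.071]] angle deg -6.791323287795976
((378.7529296875, 244.45330810546875), (8.29631233215332, 27.38406753540039), 3.5763344764709473)
[[0.4348, -0.048, 0.1], [0.4856, -0.0537, 0.1], [0.4843, -0.0689, 0.1], [0.4335, -0.063, 0.1]] [[ 0.46029981 -0.05923532  0.095     ]]
```

```bash
python3 -m jog '[[-1,0,0,0,-4.3],[-1,0,0,0,-4.3],[-1,-0.02,-0.02,0,0],[-1,-0.024,-0.026,0,0],[-1,-0.024,-0.026,0,0]]' 40
python3 -m jog '[[-1,-0.024,-0.026,0,0],[-1,-0.024,-0.026,0,0],[-1,-0.024,-0.026,0,0],[-1,-0.024,-0.026,0,0],[-1,-0.024,-0.026,0,0]]'
python3 -m jog '[[-1,-0.024,-0.026,0,0],[-1,-0.024,-0.026,0,0],[-1,-0.024,-0.026,0,0],[-1,-0.024,-0.026,0,0],[-1,0,0,0,0]]'
```

```text
clock: 0.82
tcp_pos: [0.2095, 0.4754, 0.2421]
orientation: [0.0, 0.056, 0.998, 0.0]
wrist_force: [0.7, -0.6, -0.8]
finger_gap: 0.0854
grip_force: 0.0
clock: 1.23
tcp_pos: [0.3145, 0.3317, 0.2425]
orientation: [0.0, 0.057, 0.998, 0.0]
wrist_force: [0.2, 0.8, 0.6]
finger_gap: 0.0854
grip_force: 0.0
clock: 1.65
tcp_pos: [0.4008, 0.2149, 0.2425]
orientation: [0.001, 0.06, 0.998, -0.001]
wrist_force: [-0.1, 0.3, 0.5]
finger_gap: 0.0855
grip_force: 0.0
```

```bash
python3 -m jog '[[-1,-0.004,-0.007,0.02,0],[-1,0,0,0.03,0],[-1,0,0,0.03,0],[-1,0,0,0.03,0],[-1,0,0,0.02,0]]'
python3 -m jog '[[-1,0,0,0.03,0],[-1,0,0,0.03,0],[-1,0,0,0.02,0],[-1,0,0,0.012,0],[-1,0,0,0,0]]'
python3 - <<'E'
from h import *
s=cam('scene');t=cam('top');a=cv2.resize(s['img'][120:300,180:360],(400,400));b=cv2.resize(t['img'][190:340,160:310],(400,400))
cv2.imwrite('pics/g1.png',np.hstack([a,b])[:,:,::-1])
E
```

```text
clock: 2.07
tcp_pos: [0.3992, 0.2112, 0.11]
orientation: [-0.001, 0.057, 0.998, -0.0]
wrist_force: [-0.9, -0.6, 0.2]
finger_gap: 0.0854
grip_force: 0.0
clock: 2.48
tcp_pos: [0.3981, 0.2111, 0.0178]
orientation: [-0.002, 0.057, 0.998, -0.001]
wrist_force: [0.1, -1.1, -0.4]
finger_gap: 0.0853
grip_force: 0.0
```

View pics/g1.png

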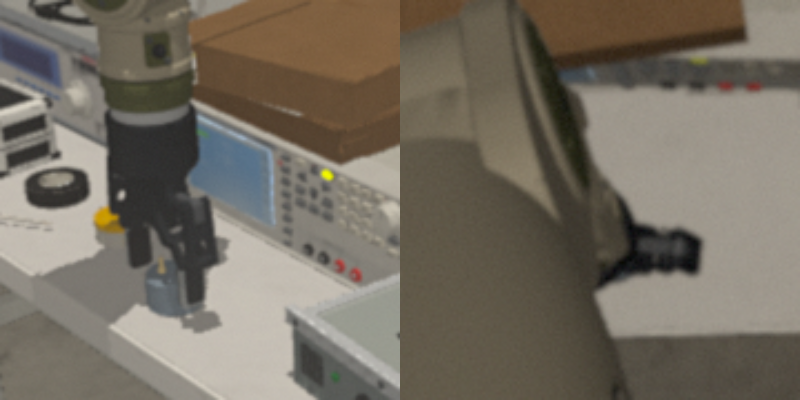

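The fingers straddle the coil. The measured TCP is still a few mm short, so I let it settle first.

```bash
python3 -m jog '[[-1,-0.004,-0.003,0,0],[-1,0,0,0,0],[-1,0,0,0,0],[-1,0,0,0,0]]'
```

```text
clock: 2.92
tcp_pos: [0.405, 0.2082, 0.0211]
orientation: [0.001, 0.057, 0.998, 0.0]
wrist_force: [0.2, -0.6, -0.8]
finger_gap: 0.0852
grip_force: 0.0
```

```bash
python3 -m jog '[[0.2,0,0,0,0],[0.4,0,0,0,0],[0.6,0,0,0,0],[1,0,0,0,0],[1,0,0,0,0]]' 40
python3 -m jog '[[1,0,0,0,0],[1,0,0,0,0],[1,0,0,0,0],[1,0,0,0,0]]'
```

```text
clock: 3.33
tcp_pos: [0.4043, 0.208, 0.0208]
orientation: [0.0, 0.057, 0.998, -0.0]
wrist_force: [-0.7, -1.2, 4.8]
finger_gap: 0.0479
grip_force: 40.9
clock: 3.67
tcp_pos: [0.4043, 0.208, 0.0208]
orientation: [0.0, 0.057, 0.998, -0.0]
wrist_force: [-2.2, -1.1, 5.6]
finger_gap: 0.0476
grip_force: 40.9
```

```bash
python3 -m jog '[[1,0,0,-0.005,0],[1,0,0,-0.01,0],[1,0,0,-0.015,0],[1,0,0,0,0],[1,0,0,0,0]]' 
python3 - <<'E'
from h import *
s=cam('scene');save(s,'g2full.png');a=cv2.resize(s['img'][180:280,200:320],(720,600),interpolation=2)
cv2.imwrite('pics/g2.png',a[:,:,::-1])
E
```

```text
clock: 4.08
tcp_pos: [0.4049, 0.2083, 0.0508]
orientation: [0.001, 0.057, 0.998, 0.0]
wrist_force: [-0.5, -0.6, -1.5]
finger_gap: 0.048
grip_force: 41.7
```

View pics/g2.png

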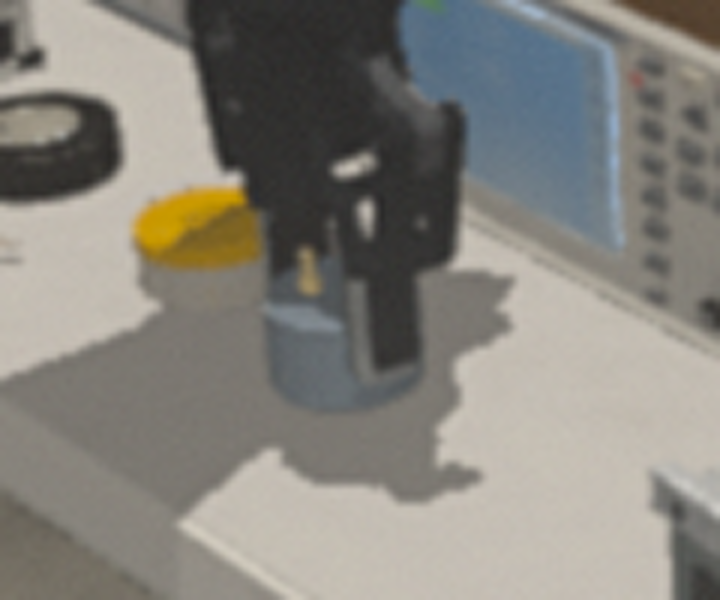

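```bash
python3 - <<'E'
from h import *
s=cam('scene')
print(proj(s,[[.4049,.2083,.03],[.4049,.2083,.046],[.4099,.2083,.046],[.4049,.2133,.046],[.4049,.2083,.062]]))
E
```

```text
[[257.80062394 242.42144815]
 [257.14072973 235.10778283]
 [259.24583884 234.25022594]
 [255.59592561 234.24714898]
 [256.47084043 227.68840618]]
```

The coil is held centred and upright. Next I lift it and carry it to above the pad.

```bash
python3 -m jog '[[1,0,0,-0.02,0],[1,0,0,-0.03,0],[1,0,0,-0.03,0],[1,0,0,-0.03,0],[1,0,0,-0.02,0]]' 
python3 -m jog '[[1,-0.004,-0.02,0,0],[1,-0.006,-0.03,0,0],[1,-0.006,-0.03,0,0],[1,-0.006,-0.03,0,0],[1,-0.006,-0.03,0,0]]'
python3 -m jog '[[1,-0.006,-0.03,0,0],[1,-0.006,-0.03,0,0],[1,-0.006,-0.03,0,0],[1,-0.006,-0.03,0,0],[1,-0.006,-0.03,0,0]]'
python3 -m jog '[[1,-0.006,-0.03,0,0],[1,-0.006,-0.03,0,0],[1,-0.006,-0.03,0,0],[1,-0.006,-0.03,0,0],[1,0,-0.01,0,0]]'
python3 -m jog '[[1,0,0,0,0],[1,0,0,0,0],[1,0,0,0,0]]'
```

```text
clock: 4.6
tcp_pos: [0.4045, 0.2082, 0.182]
orientation: [0.0, 0.057, 0.998, 0.0]
wrist_force: [1.4, 0.6, -1.4]
finger_gap: 0.0477
grip_force: 41.9
clock: 5.02
tcp_pos: [0.4155, 0.0647, 0.1794]
orientation: [-0.001, 0.056, 0.998, 0.0]
wrist_force: [0.7, 0.2, -1.3]
finger_gap: 0.0475
grip_force: 41.9
clock: 5.43
tcp_pos: [0.4283, -0.0879, 0.1793]
orientation: [-0.001, 0.057, 0.998, 0.0]
wrist_force: [0.3, -0.1, -1.5]
finger_gap: 0.048
grip_force: 41.9
clock: 5.85
tcp_pos: [0.4385, -0.2224, 0.1792]
orientation: [0.0, 0.058, 0.998, -0.001]
wrist_force: [1.6, -0.6, -0.7]
finger_gap: 0.0474
grip_force: 42.0
clock: 6.1
tcp_pos: [0.4374, -0.2173, 0.1796]
orientation: [-0.001, 0.057, 0.998, 0.001]
wrist_force: [0.2, -0.8, -1.0]
finger_gap: 0.0482
grip_force: 41.9
```

```bash
python3 -m jog '[[1,-0.0015,-0.0015,0.02,0],[1,0,0,0.03,0],[1,0,0,0.03,0],[1,0,0,0.03,0],[1,0,0,0.02,0]]' 
python3 -m jog '[[1,0,0,0.01,0],[1,0,0,0.003,0],[1,0,0,0,0],[1,0,0,0,0],[1,0,0,0,0]]'
python3 - <<'E'
from h import *
s=cam('scene');t=cam('top')
a=cv2.resize(s['img'][220:400,370:550],(400,400));b=cv2.resize(t['img'][190:320,390:520],(400,400))
cv2.imwrite('pics/p1.png',np.hstack([a,b])[:,:,::-1])
E
```

```text
clock: 6.52
tcp_pos: [0.4381, -0.2176, 0.0479]
orientation: [-0.001, 0.056, 0.998, 0.001]
wrist_force: [0.1, 0.7, -0.4]
finger_gap: 0.0477
grip_force: 41.9
clock: 6.93
tcp_pos: [0.4405, -0.2208, 0.0388]
orientation: [0.001, 0.057, 0.998, -0.001]
wrist_force: [0.0, 0.7, -2.3]
finger_gap: 0.0479
grip_force: 41.9
```

View pics/p1.png

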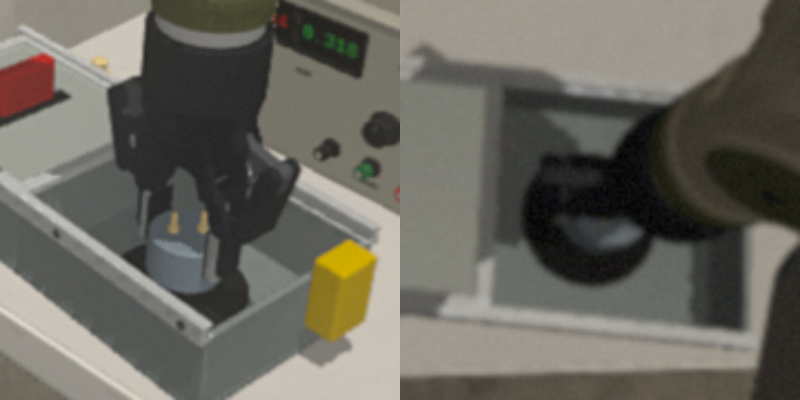

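The coil is upright over the pad, inside the well and clear of the walls. I lower it in small steps until it touches.

```bash
python3 -m jog '[[1,0,0,0.003,0],[1,0,0,0.002,0],[1,0,0,0,0],[1,0,0,0,0]]'
python3 -m jog '[[1,0,0,0.0015,0],[1,0,0,0,0],[1,0,0,0,0],[1,0,0,0,0]]'
```

```text
clock: 7.37
tcp_pos: [0.4392, -0.2201, 0.0321]
orientation: [-0.0, 0.057, 0.998, 0.0]
wrist_force: [0.4, -0.1, -1.7]
finger_gap: 0.0481
grip_force: 41.9
clock: 7.7
tcp_pos: [0.4393, -0.2202, 0.0307]
orientation: [-0.0, 0.057, 0.998, 0.0]
wrist_force: [-0.4, 0.4, -1.4]
finger_gap: 0.0478
grip_force: 41.9
```

```bash
python3 -m jog '[[1,0,0,0.001,0],[1,0,0,0,0],[1,0,0,0,0],[1,0,0,0,0]]'
python3 -m jog '[[1,0,0,0.001,0],[1,0,0,0,0],[1,0,0,0,0],[1,0,0,0,0]]'
```

```text
clock: 8.03
tcp_pos: [0.4394, -0.2202, 0.0298]
orientation: [0.0, 0.057, 0.998, 0.0]
wrist_force: [0.1, 0.5, -1.1]
finger_gap: 0.0477
grip_force: 41.9
clock: 8.37
tcp_pos: [0.4395, -0.2203, 0.0288]
orientation: [0.0, 0.057, 0.998, -0.0]
wrist_force: [0.7, -0.7, -0.6]
finger_gap: 0.0478
grip_force: 42.0
```

```bash
python3 -m jog '[[1,0,0,0.001,0],[1,0,0,0,0],[1,0,0,0,0],[1,0,0,0,0]]'
python3 -m jog '[[1,0,0,0.001,0],[1,0,0,0,0],[1,0,0,0,0],[1,0,0,0,0]]'
```

```text
clock: 8.7
tcp_pos: [0.4395, -0.2203, 0.0287]
orientation: [0.0, 0.057, 0.998, -0.0]
wrist_force: [-1.2, 1.6, 8.3]
finger_gap: 0.0477
grip_force: 42.9
clock: 9.03
tcp_pos: [0.4395, -0.2203, 0.0287]
orientation: [0.001, 0.057, 0.998, -0.0]
wrist_force: [-4.8, 3.2, 17.6]
finger_gap: 0.0477
grip_force: 43.8
```

It touched at TCP z 0.0287, so the pad is at z of about 0.008. I back off the excess and release slowly.

```bash
python3 -m jog '[[1,0,0,-0.0015,0],[1,0,0,0,0],[0.2,0,0,0,0],[0,0,0,0,0],[-0.3,0,0,0,0]]' 20
python3 -m jog '[[-0.5,0,0,0,0],[-0.6,0,0,0,0],[-0.6,0,0,0,0],[-0.6,0,0,0,0]]'
```

```text
clock: 9.45
tcp_pos: [0.4395, -0.2203, 0.0283]
orientation: [0.0, 0.057, 0.998, -0.0]
wrist_force: [0.2, 0.1, -0.2]
finger_gap: 0.0556
grip_force: 0.0
clock: 9.78
tcp_pos: [0.4393, -0.2201, 0.028]
orientation: [-0.0, 0.057, 0.998, 0.0]
wrist_force: [-0.2, -0.7, -0.4]
finger_gap: 0.0685
grip_force: 0.0
```

```bash
python3 -m jog '[[-0.6,0,0,-0.01,0],[-0.6,0,0,-0.02,0],[-0.6,0,0,-0.03,0],[-0.6,0,0,-0.03,0],[-0.6,0,0,-0.03,0]]'
python3 -m jog '[[-0.6,0,0,-0.03,0],[-0.6,0,0.02,0,0],[-0.6,0,0.03,0,0],[-0.6,0,0.03,0,0],[-0.6,0,0.03,0,0]]'
python3 -m jog '[[-0.6,0,0.03,0,0],[-0.6,0,0.02,0,0],[-0.6,0,0,0,0],[-0.6,0,0,0,0],[-0.6,0,0,0,0]]'
python3 - <<'E'
from h import *
s=cam('scene');t=cam('top');
a=cv2.resize(s['img'][200:400,330:530],(400,400));b=cv2.resize(t['img'][190:320,390:520],(400,400))
cv2.imwrite('pics/p2.png',np.hstack([a,b])[:,:,::-1])
E
```

```text
clock: 10.2
tcp_pos: [0.439, -0.2199, 0.1501]
orientation: [-0.0, 0.057, 0.998, 0.0]
wrist_force: [0.8, -0.2, -0.4]
finger_gap: 0.0683
grip_force: 0.0
clock: 10.62
tcp_pos: [0.4519, -0.1101, 0.1794]
orientation: [0.001, 0.057, 0.998, -0.0]
wrist_force: [0.0, 0.5, -0.4]
finger_gap: 0.0685
grip_force: 0.0
clock: 11.03
tcp_pos: [0.4577, -0.0616, 0.1788]
orientation: [0.0, 0.057, 0.998, -0.0]
wrist_force: [-0.4, -0.2, 0.2]
finger_gap: 0.0684
grip_force: 0.0
```

View pics/p2.png

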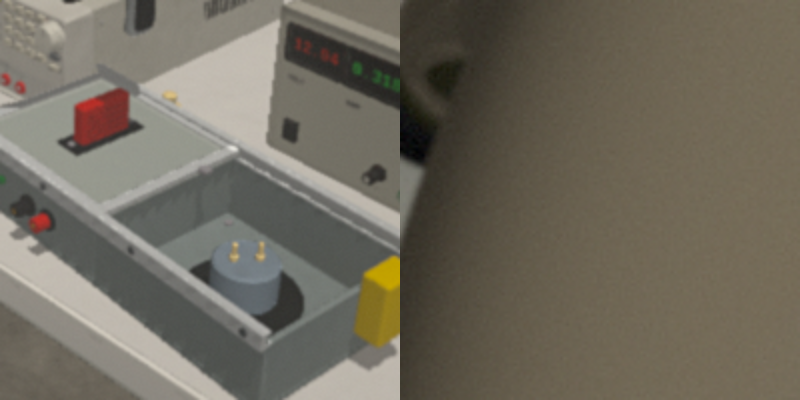

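The coil stands upright on the pad near the middle (scene about (453,337)), and the door is still open. The gripper isn't visible above the handle in this crop, so I check by projection.

```bash
python3 - <<'E'
from h import *
s=cam('scene');t=cam('top')
x=env.get_state()['tcp_pos'];print(x,proj(s,[x,x-[0,0,.011],[.439,-.2195,.024]]))
im=s['img'].astype(int); m=(im[...,2]-im[...,0]>=6).astype(np.uint8); A,ce,st=blob(cv2.morphologyEx(m,cv2.MORPH_OPEN,np.ones((3,3))),(453,337),15);print(ce,st,onz(s,[ce],.026))
save(s,'p3.png')
E
```

```text
[ 0.45750167 -0.06216864  0.17833331] [[382.63022774 206.04457749]
 [382.42828751 212.5088323 ]
 [451.65925419 337.97033238]]
[453.18426724 338.23168103] [435 320  36  37 928] [[ 0.4378981  -0.22274854  0.026     ]]
```

View pics/p3.png

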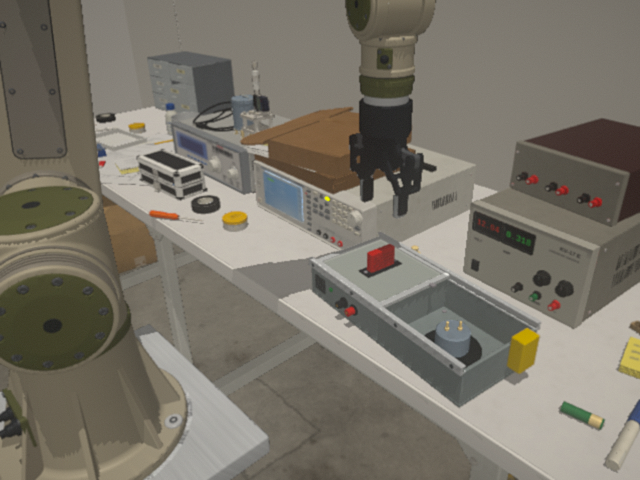

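The gripper hangs correctly above the handle (tips at about (385,210)), and the coil is within about 3 mm of the pad centre. Next I lower onto the handle and grip it.

```bash
python3 -m jog '[[-0.6,-0.001,0.004,0.02,0],[-0.6,0,0,0.03,0],[-0.6,0,0,0.025,0],[-0.6,0,0,0.013,0],[-0.6,0,0,0,0]]'
python3 -m jog '[[-0.2,0,0,0,0],[0.2,0,0,0,0],[0.4,0,0,0,0],[0.6,0,0,0,0],[1,0,0,0,0]]' 20
python3 -m jog '[[1,0,0,0,0],[1,0,0,0,0],[1,0,0,0,0],[1,0,0,0,0],[1,0,0,0,0]]'
```

```text
clock: 11.65
tcp_pos: [0.4564, -0.0573, 0.0873]
orientation: [-0.003, 0.058, 0.998, 0.001]
wrist_force: [-0.6, -0.2, 0.7]
finger_gap: 0.0679
grip_force: 0.0
clock: 12.07
tcp_pos: [0.4599, -0.0579, 0.0915]
orientation: [0.001, 0.057, 0.998, -0.0]
wrist_force: [-0.3, -1.1, 2.4]
finger_gap: 0.0137
grip_force: 22.6
clock: 12.48
tcp_pos: [0.46, -0.0579, 0.0915]
orientation: [0.001, 0.057, 0.998, -0.001]
wrist_force: [-0.2, -0.9, 6.7]
finger_gap: 0.0131
grip_force: 23.0
```

```bash
python3 -m jog '[[1,0,-0.005,0,0],[1,0,-0.01,0,0],[1,0,-0.01,0,0],[1,0,-0.01,0,0],[1,0,-0.01,0,0]]'
python3 -m jog '[[1,0,-0.01,0,0],[1,0,-0.01,0,0],[1,0,-0.01,0,0],[1,0,-0.01,0,0],[1,0,-0.01,0,0]]'
```

```text
clock: 12.9
tcp_pos: [0.4543, -0.1021, 0.0915]
orientation: [0.001, 0.057, 0.998, 0.0]
wrist_force: [-1.5, 2.6, 8.9]
finger_gap: 0.0134
grip_force: 23.5
clock: 13.32
tcp_pos: [0.4481, -0.1518, 0.0915]
orientation: [0.0, 0.057, 0.998, 0.0]
wrist_force: [-2.5, 2.9, 9.9]
finger_gap: 0.0135
grip_force: 23.7
```

Forces are low and the door follows the handle.

```bash
python3 -m jog '[[1,0,-0.01,0,0],[1,0,-0.01,0,0],[1,0,-0.01,0,0],[1,0,-0.01,0,0],[1,0,-0.008,0,0]]'
python3 -m jog '[[1,0,-0.005,0,0],[1,0,-0.005,0,0],[1,0,-0.003,0,0],[1,0,-0.002,0,0],[1,0,0,0,0]]'
```

```text
clock: 13.73
tcp_pos: [0.442, -0.1997, 0.0915]
orientation: [-0.0, 0.057, 0.998, 0.0]
wrist_force: [-4.5, 2.3, 10.5]
finger_gap: 0.0135
grip_force: 23.7
clock: 14.15
tcp_pos: [0.4401, -0.2147, 0.0915]
orientation: [-0.001, 0.057, 0.998, -0.0]
wrist_force: [-6.0, -0.3, 10.7]
finger_gap: 0.0133
grip_force: 23.5
```

```bash
python3 -m jog '[[1,0,-0.002,0,0],[1,0,-0.002,0,0],[1,0,0,0,0],[1,0,0,0,0]]'
python3 -m jog '[[1,0,-0.002,0,0],[1,0,-0.001,0,0],[1,0,0,0,0],[1,0,0,0,0]]'
```

```text
clock: 14.48
tcp_pos: [0.4397, -0.2184, 0.0915]
orientation: [-0.001, 0.057, 0.998, -0.0]
wrist_force: [-6.5, 1.3, 10.9]
finger_gap: 0.0139
grip_force: 23.6
clock: 14.82
tcp_pos: [0.4395, -0.2199, 0.0915]
orientation: [-0.0, 0.057, 0.998, 0.001]
wrist_force: [-4.4, 5.7, 13.2]
finger_gap: 0.0137
grip_force: 24.2
```

```bash
python3 -m jog '[[1,0,-0.002,0,0],[1,0,0,0,0],[1,0,0,0,0]]'
```

```text
clock: 15.07
tcp_pos: [0.4394, -0.22, 0.0915]
orientation: [0.0, 0.056, 0.998, 0.003]
wrist_force: [-2.7, 13.3, 15.8]
finger_gap: 0.0134
grip_force: 25.4
```

The door is on its stop: the TCP no longer moves and the force has risen to 13 N. I back off the push, release and lift.

```bash
python3 -m jog '[[1,0,0.003,-0.001,0],[0.8,0,0,0,0],[0.4,0,0,0,0],[0,0,0,0,0],[-0.2,0,0,0,0]]'
python3 -m jog '[[-0.2,0,0,0,0],[-0.2,0,0,0,0],[-0.2,0,0,0,0],[-0.2,0,0,-0.01,0],[-0.2,0,0,-0.02,0]]'
python3 -m jog '[[-0.2,0,0,-0.03,0],[-0.2,0,0,-0.03,0],[-0.2,0,0,-0.03,0],[-0.2,0,0,0,0],[-0.2,0,0,0,0]]'
python3 - <<'E'
from h import *
s=cam('scene');cv2.imwrite('pics/end.png',cv2.resize(s['img'][160:400,300:560],(780,600)[:2],interpolation=2)[:,:,::-1])
h=cv2.cvtColor(s['img'],cv2.COLOR_RGB2HSV).astype(int);m=((h[...,0]<8)|(h[...,0]>172))&(h[...,1]>150)&(h[...,2]>90)
A,ce,st=blob(m,(450,305),30);print(ce,st,onz(s,[ce],.084))
E
```

```text
clock: 15.48
tcp_pos: [0.4409, -0.2208, 0.0913]
orientation: [0.0, 0.057, 0.998, -0.0]
wrist_force: [0.1, 0.0, 0.4]
finger_gap: 0.0488
grip_force: 0.0
clock: 15.9
tcp_pos: [0.4388, -0.2193, 0.1199]
orientation: [-0.002, 0.057, 0.998, 0.001]
wrist_force: [0.3, -0.7, 0.4]
finger_gap: 0.0515
grip_force: 0.0
clock: 16.32
tcp_pos: [0.4416, -0.2212, 0.2139]
orientation: [0.002, 0.057, 0.998, -0.001]
wrist_force: [-0.1, -0.1, -0.4]
finger_gap: 0.0511
grip_force: 0.0
[454.31045242 303.94383775] [440 288  30  33 641] [[ 0.43811076 -0.2183781   0.084     ]]
```

View pics/end.png

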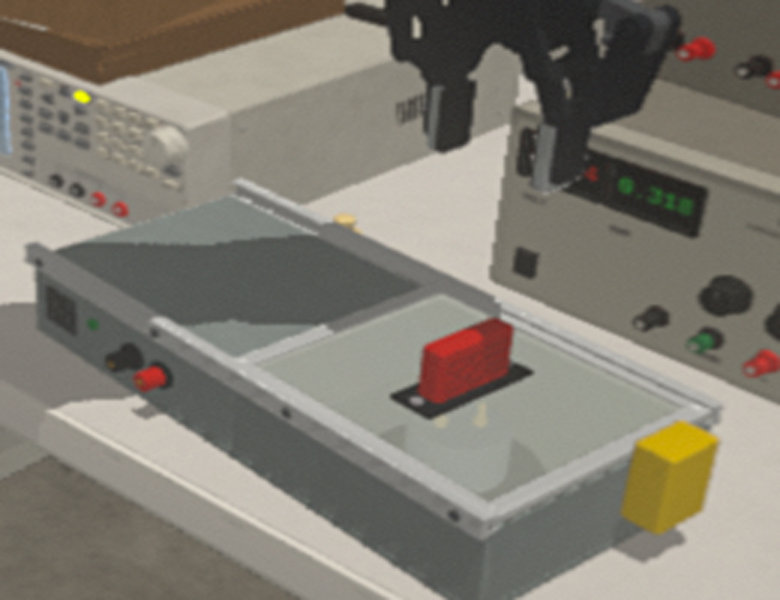

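The door is fully shut with the handle above the pad (scene (454,304)). The coil stands upright beneath it, and the gripper is clear.

```bash
python3 -c "
from workcell import env
print(env.hand_in())"
```

```text
the job is handed in; nothing more can be done
None
```

I set the coil upright on the pad, about 3 mm from its middle, slid the guard door shut to its stop by the red handle, let go with the gripper clear, and handed the job in at about 16 s; no verdict was returned.

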